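Bring the long van out of the traverser fiddle yard

ROBOT

A 6-joint arm with a two-finger parallel gripper is mounted at the origin on the work surface. World frame = base frame: x ahead of the robot, y to its left, z up, the work surface at z = 0. Lengths are in m, angles in rad, forces in N, time in s.
With the tool pointing down it reaches from about 0.25 to 0.725 m from the base axis. Payload 4 kg.
Tool frame: the origin (TCP) lies on the centre line of the jaws, within the pads' length; the fingertips stand 17 mm ahead of it and the grasp point (between the pads) lies 2 mm behind it; z points along the fingers, y is the line along which they close (so a half turn about z gives the same grasp; the last joint's range is limited). The gripper opens to 85 mm and grips with 20 to 120 N. Pads are 22 mm wide; open, the fingers measure 114 mm over their backs; the gripper's body (76 mm by 85 mm) begins 54 mm behind the grasp point. The pads swing forward as they close: fully open they stand 13 mm farther back than shut.
Start: joints at [-1.207, 0.241, 0.005, 1.335, 0, 1.571], TCP at [0.178, -0.467, 0.248] pointing down, gripper open.
Joint ranges: [-2.72, 2.72], [-1.05, 1.87], [-1.09, 1.28], [-1.99, 2.15], [-1.42, 1.44], [-3.14, 3.14]. Speed limits (rad/s): [2.79, 2.79, 3.14, 3.14, 3.14, 3.14].

INTERFACE

Orientations are given as a unit quaternion [x, y, z, w].
In Python, from workcell import get_obs, imaging, order gives the robot as it stands.
- The arm moves only by the tool apply_moves, never from a script. Its argument "targets" is a list that holds one entry, the list of rows, each a list of 5 numbers: the shift along the world's x, y, z in units of 40 mm (1.0 is 40 mm), then the turn about the world's z in degrees, then the gripper command: -1 is shut, 1 is fully open, values between are in proportion. In form: [[[dx, dy, dz, turn, fingers], ...]]. A call has 1 to 8 rows; each row shifts and turns the commanded pose from where the row before left it; what a row does not reach is not made up. A row lasts 1/12 s, in which the tool goes at most 41.7 mm and 7.16 degrees, less where a joint would pass 70% of its speed; a pose out of reach is approached as far as the arm can. A call is refused whole if a number of a shift passes 1 or a number of a turn 7.16, either way. A call with a gripper value outside its range is refused whole. The fingers move at their own pace and stop on an object; the grip force is fixed at half the most. Time passes only in rows, so rows that do not move let the fingers close. It gives the time, the measured TCP pose, the force, the opening and the grip force at its end, in the units of the state.
- get_obs(): the state, without advancing time (a new reading comes with each control period).
- imaging.camera(name): name is "scene" or "top"; returns (picture, depth): 384x512x3 uint8, blue, green, red; 384x512 float32, m along the optical axis (not along the pixel's ray), 0 where there is no reading.
- imaging.get_calibration(name): a dict with "camera_matrix" (3x3 intrinsics, pixels), "k1" (the pictures are not rectified: a ray, as slopes to the right and down, at radius r is drawn at 1 + k1 r^2 times it, then the intrinsics apply), "eye" and "rotation" of the camera in the world. Camera axes: x right, y down, z forward; pixel columns grow to the right and rows downward; lengths in m; the calibration is good to about 2 mm. A picture is of the moment at which its call begins. get_calibration takes no time and is no camera call.
- order.job_done(): hands the job in; it is judged then, once.
The state is a dict: "clock": time; "joint_pos": joint angles; "joint_vel": joint speeds; "tau": joint torques, N m; "eef_pos": TCP position; "tool_rot": TCP orientation; "ft_force": force on the tool from outside, world axes, zero at the start; "ft_torque": the same for the moment, N m; "grip_width": finger opening in m; "grasp_force": force on a finger pad.
Only numpy, scipy, OpenCV 4.12 (cv2) and the standard library are available. Lean on these libraries where they do the work, as an engineer would, in place of code of your own. Each camera call takes 0.05 s, during which the arm holds its last target. There are 200 camera calls.

TASK

Bring the longest of the three vans out of the model railway's fiddle yard. Pull the traverser's locking plunger right up to its stop, keep it up while you slide the traverser until that van's road lines up with the exit track, and let the pin drop fully home again. Then push the van out along the exit track, on its wheels, until it is wholly clear of the traverser; leave the other two vans on their roads and the things around undisturbed.

Things in the scene. Friction and masses are not known exactly. Their poses are not given: they have to be found in the camera images.
- fiddle_yard: Fixed railway board, place and yaw vary: plywood base 244 x 540 x 10 mm (x -150 to 94 mm) carrying the traverser, and beyond it (x 94 to 420, y -330 to 330 mm) a layout board 30 mm high with one exit track along x at y = 0. Origin on the table; x points from the traverser out along the exit track, y across the roads, z up. Rail tops are at z = 39 mm; rails are 32 mm apart.
- exit_track (a point): Centre of the exit track at rail-top height, at its end beside the traverser: x 94, y 0, z 39 mm in the fiddle_yard frame (the traverser's rails end at x 92 mm). Either side of it, from 37 mm off the centre, guard strips 22 mm high stand on the layout board at x 97 to 102 mm.
- deck (a point): Middle of the traverser's top: a sliding plywood deck 184 mm (x, -92 to 92 mm) x 280 mm (y), top at z 30 mm, with four roads of track along x at 34 and 102 mm either side of this point. A metal upstand along its near edge reaches z 44 mm. Moves with joint traverser.
- traverser (a joint): Slide of the traverser along the fiddle_yard's +y, 0 to 0.204 m. Starts locked at 0, with the empty road (farthest to +y) in line with the exit track; 0.068, 0.136 and 0.204 bring the 2nd, 3rd and 4th road (towards -y) in line; at each the index strip has a slot for the pin. About 1.5 N of friction; moves only with the pin lifted.
- plunger (a joint): Lift of the sprung locking plunger, m: 0 with the pin home in a slot, 0.0125 pulled up to its stop. The spring pulls it down, 4 N at 0, 8 N at the stop. The pin, 8 mm thick with a round tip, clears the index strip above 0.010 and rests on it at about 0.0095 if let down between slots. Slots are 9.4 mm wide; the tip finds one from 2 mm off.
- knob (a point): Grip point on the vertical axis of the plunger's black mushroom knob: 21 to 26 mm in diameter, top 11 mm above and underside 13 mm below this point. Stands on a metal tongue (27 mm below this point, pin home) at the middle of the traverser's near edge, x -125 mm in the fiddle_yard frame; travels with it. z = 60 mm with the pin home.
- van_long: Longest of three like brown vans with grey roofs, on four wheels, rolling freely (0.1 N); loose. 150 mm over its buffers, 54 mm wide, roof 70 mm above the rail, about 260 g. Origin midway along at rail-top height; x along it, z up. Flat end walls, 7 mm inside the buffer faces, span 24 to 62 mm above the rail; buffers end 25 mm above it. Stands on the 2nd, 3rd or 4th road, x 0 to 12 mm.
- van_middle: Look-alike van, 130 mm over its buffers; same form, origin and axes.
- van_short: Look-alike van, 110 mm over its buffers; same form, origin and axes.
- tree_tall: Bystander: model conifer, 150 mm tall, on the layout board; origin at its foot.
- tree_low: Bystander: model conifer, 115 mm tall, on the layout board; origin at its foot.
- lineside_hut: Bystander: brick hut, 80 x 71 x 77 mm, on the layout board; origin under its centre.
- signal: Bystander: slim signal mast, 133 mm tall, on the layout board near the exit; origin at its foot.
- rerailer: Bystander: grey plastic rerailing ramp, 75 x 26 x 11 mm, on the base's near apron; origin under its centre.
- screwdriver: Bystander: screwdriver on the table, 160 mm long.
- pin_jar: Bystander: small jar on the table, 48 mm wide, 55 mm tall.
- glue_bottle: Bystander: glue bottle on the table, 38 mm wide, 110 mm tall.

How it is judged:
By the outcome, as a careful person would: the job done as asked, in the order asked, and still so for the second after the job is handed in, with the robot touching nothing.
It also fails if it takes over 54 s, if anything falls off the work surface, if the arm or the gripper's body presses on something with over 40 N, if the wrist force passes 120 N, or if a joint passes its speed limit or range.

## Working session

There is one attempt and no reset: what is moved stays moved. The work goes in short steps, Python scripts to look and compute and a tool call to move; the robot and the scene stay as the last step left them, time stands still between calls to the robot, and variables do not carry over. Pictures are saved under pics/ and viewed, at most 10 in all, crops included, and the job is handed in when it is done.

Besides the shell and the picture viewer there is one more tool, called after ">>>" as name(argument=value, ...), one argument or row to a line, values as JSON. apply_moves: Moves the arm, as the interface text tells. Its arguments: {"type":"object","properties":{"targets":{"type":"array","items":{"type":"array","items":{"type":"array","items":{"type":"number"}}}}},"required":["targets"]}

```bash
mkdir -p pics
cat > h.py <<'E'
import numpy as np, cv2
from workcell import get_obs, imaging, order
def pts(name, uv, depth=None, z=None):
    c=imaging.get_calibration(name); K=np.array(c["camera_matrix"]); R=np.array(c["rotation"]); e=np.array(c["eye"])
    uv=np.asarray(uv,float).reshape(-1,1,2)
    s=cv2.undistortPoints(uv,K,np.array([c["k1"],0,0,0.]))[:,0]
    d=np.c_[s,np.ones(len(s))]
    if depth is not None: return e+(d*np.asarray(depth).reshape(-1,1))@R.T
    w=d@R.T
    return e+w*((z-e[2])/w[:,2])[:,None]
E
python3 - <<'E'
from h import *
for n in ("scene","top"):
    p,d=imaging.camera(n); cv2.imwrite(f"pics/{n}0.png",p); np.savez(f"{n}0.npz",p=p,d=d)
    c=imaging.get_calibration(n); print(c)
print(get_obs())
E
```

```text
{'camera_matrix': array([[348.28105591,   0.        , 257.3761479 ],
       [  0.        , 348.28105591, 199.67875238],
       [  0.        ,   0.        ,   1.        ]]), 'k1': -0.022353419818001322, 'eye': array([ 1.26074717, -0.19907002,  0.8130901 ]), 'rotation': array([ 0.72649083,  0.56590998, -0.24668923, -0.30183007])}
{'camera_matrix': array([[468.23381879,   0.        , 257.51369618],
       [  0.        , 468.23381879, 187.75122632],
       [  0.        ,   0.        ,   1.        ]]), 'k1': -0.07705476363844196, 'eye': array([ 0.29962848, -0.03509768,  1.28229245]), 'rotation': array([ 0.71239944, -0.69607962,  0.06612519, -0.05989706])}
{'clock': 0.1, 'joint_pos': array([-1.20700809e+00,  2.41355531e-01,  3.87078531e-03,  1.33518137e+00,
        3.74481680e-06,  1.57083079e+00]), 'joint_vel': array([ 0.00028986,  0.00074163,  0.00420024, -0.00070672, -0.00117902,
       -0.00054572]), 'tau': array([ 1.83252946e-04, -3.73137653e+01,  2.53010201e+01,  1.08399085e-02,
       -6.71477073e-05, -1.07569599e-05]), 'eef_pos': array([ 0.17772424, -0.46679071,  0.24749751]), 'tool_rot': array([ 9.83505512e-01,  1.80875739e-01, -1.67289679e-04, -9.19805538e-04]), 'ft_force': array([ 0.4196454 ,  0.15874471, -0.95960516]), 'ft_torque': array([-0.02123752,  0.0037114 ,  0.02510915]), 'grasp_force': 0.0, 'grip_width': 0.0855264799695829}
```

View pics/top0.png

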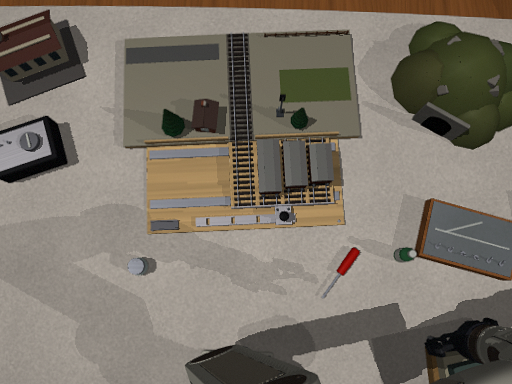

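View pics/scene0.png

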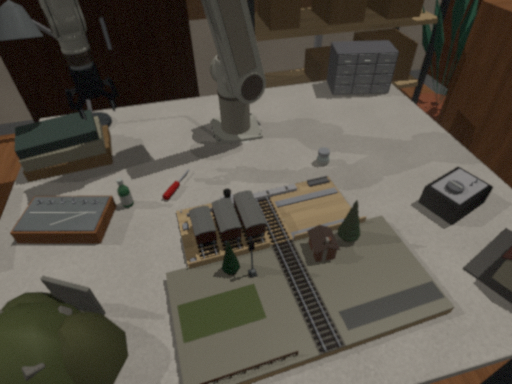

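The top view shows the traverser with the exit track at column ~240 and vans at columns ~268, 294 and 321. The knob is at (285,215). The scene view confirms the layout. Next I'll measure from depth.

```bash
sed -i 's/R=np.array(c\["rotation"\])/R=Rot.from_quat(c["rotation"]).as_matrix()/; 1a from scipy.spatial.transform import Rotation as Rot' h.py
cat >> h.py <<'E'
def cloud(name,d):
    v,u=np.indices(d.shape); P=pts(name,np.c_[u.ravel(),v.ravel()],depth=d.ravel()).reshape(*d.shape,3); P[d<=0]=np.nan; return P
E
python3 - <<'E'
from h import *
p=np.load("top0.npz"); d=p["d"]; im=p["p"]; P=cloud("top",d); Z=P[...,2]
def rect(m,z,nm):
    n,l,s,c=cv2.connectedComponentsWithStats(m.astype(np.uint8))
    for i in range(1,n):
        if s[i,4]<60: continue
        cs,_=cv2.findContours((l==i).astype(np.uint8),0,1)
        k=max(cs,key=cv2.contourArea)[:,0]
        W=pts("top",k,z=z)[:,:2] if z else P[k[:,1],k[:,0],:2]
        (cx,cy),(w,h),a=cv2.minAreaRect(W.astype(np.float32)*1000)
        print(nm,s[i],"c",round(cx,1),round(cy,1),"wh",round(w,1),round(h,1),"a",round(a,2),"z",np.nanmedian(Z[l==i]).round(4))
roi=np.zeros(Z.shape,bool); roi[20:245,110:370]=1
rect(roi&(Z>.085)&(Z<.125),.1,"roof")
rect(roi&(Z>.022)&(Z<.034),.03,"board30")
rect(roi&(Z>.004)&(Z<.016),.01,"base")
k=roi.copy(); k[:200]=0
rect(k&(Z>.05),.071,"knob")
print((Z[205:225,275:297]*1000).round()[::2,::2])
# exit track dark sleepers
hs=im[45:130,215:265].astype(int).sum(2)
for r in (0,20,40,60,80): print(r+45, ''.join('#' if x<170 else '.' for x in hs[r]))
cv2.imwrite("pics/crop.png",cv2.resize(im[125:245,135:355],None,fx=3.6,fy=3.6,interpolation=cv2.INTER_CUBIC))
E
```

```text
roof [196  99  17  30 327] c 709.7 103.2 wh 80.4 41.0 a 0.12 z 0.0898
roof [295 108  12  14 101] c 713.1 -152.6 wh 33.4 30.3 a 26.11 z 0.1012
roof [162 114  17  17 141] c 682.9 189.4 wh 37.0 43.6 a 27.03 z 0.1039
roof [ 257  138   25   55 1198] c 574.3 -70.5 wh 143.0 58.7 a 4.05 z 0.1071
roof [ 283  140   25   47 1037] c 581.1 -137.9 wh 123.5 59.7 a 4.02 z 0.1072
roof [309 143  25  39 872] c 585.5 -205.8 wh 102.7 60.8 a 3.89 z 0.1071
board30 [  123    29   237   178 22850] c 729.7 8.7 wh 508.4 661.4 a 4.02 z 0.0291
board30 [302 180  24  23 309] c 519.9 -196.2 wh 62.8 61.1 a 89.82 z 0.0307
board30 [327 181   7  21  93] c 521.6 -241.2 wh 16.4 55.5 a 89.78 z 0.0303
board30 [289 188  12  16 130] c 506.7 -144.5 wh 41.6 30.0 a 0.6 z 0.0312
board30 [264 194  12  11  94] c 495.5 -76.8 wh 27.4 29.9 a 1.35 z 0.0304
board30 [269 205  27  20 197] c 453.6 -111.5 wh 50.9 67.7 a 4.55 z 0.0314
base [ 136  137  211   97 8337] c 535.3 6.0 wh 255.2 573.3 a 4.09 z 0.0099
knob [279 211  10  10  80] c 446.5 -112.7 wh 23.7 23.5 a 0.83 z 0.0698
[[44. 41. 44. 40. 38. 42. 32. 30. 31. 26. 28.]
 [27. 33. 34. 32. 32. 31. 39. 33. 13. 12.  9.]
 [34. 33. 28. 30. 36. 35. 38. 33.  9.  5. 12.]
 [33. 27. 30. 31. 70. 70. 35. 33.  9. 11.  7.]
 [31. 35. 31. 69. 68. 74. 67. 35. 19. 20. 11.]
 [32. 36. 64. 72. 75. 73. 75. 33. 34. 21.  8.]
 [34. 33. 63. 73. 72. 76. 70. 30. 33. 26.  9.]
 [32. 34. 32. 66. 70. 70. 71. 27. 31. 22. 25.]
 [26. 31. 32. 32. 34. 31. 34. 30. 34. 18. 19.]
 [10. 34. 33. 34. 30. 34. 29. 33. 34. 14.  7.]]
45 .............###..##########.####.................
65 .............####.###.....#....#..................
85 ................#..#............#.................
105 ####................#.........#..###..............
125 ##........#..........#...........##...............
```

View pics/crop.png

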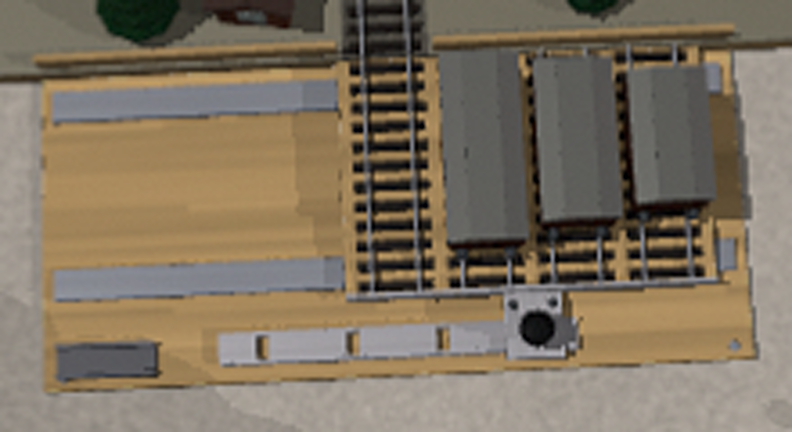

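The vans measure ~150, 130 and 110 mm over buffers, so the longest is on the 2nd road and needs 68 mm of slide. Yard yaw is about 4.04° and its origin about (0.564, -0.002). The knob is at (0.4465, -0.1127), which agrees with the frame to within 1 mm. I'm moving above it now.

>>> apply_moves(
  targets=[
    [[0.42, 0.553, 0, -1.05, 1], [0.42, 0.553, 0, -1.05, 1], [0.42, 0.553, 0, -1.05, 1], [0.42, 0.553, 0, -1.05, 1], [0.42, 0.553, 0, -1.05, 1], [0.42, 0.553, 0, -1.05, 1], [0.42, 0.553, 0, -1.05, 1], [0.42, 0.553, 0, -1.05, 1]],
  ],
)

```text
clock: 0.77
eef_pos: [0.3126, -0.2889, 0.248]
tool_rot: [0.994, 0.108, -0.0, -0.0]
ft_force: [0.3, -0.2, 0.2]
grip_width: 0.0855
grasp_force: 0.0
```

>>> apply_moves(
  targets=[
    [[0.42, 0.553, 0, -1.05, 1], [0.42, 0.553, 0, -1.05, 1], [0.42, 0.553, 0, -1.05, 1], [0.42, 0.553, 0, -1.05, 1], [0.42, 0.553, 0, -1.05, 1], [0.42, 0.553, 0, -1.05, 1], [0.42, 0.553, 0, -1.05, 1], [0.42, 0.553, 0, -1.05, 1]],
  ],
)

```text
clock: 1.43
eef_pos: [0.4471, -0.112, 0.2479]
tool_rot: [0.999, 0.035, -0.0, -0.0]
ft_force: [1.7, -0.8, -0.3]
grip_width: 0.0854
grasp_force: 0.0
```

>>> apply_moves(
  targets=[
    [[0, 0, -0.5, 0, 0.2], [0, 0, -0.5, 0, 0.2], [0, 0, -0.5, 0, 0.2], [0, 0, -0.5, 0, 0.2], [0, 0, -0.4, 0, 0.2], [0, 0, 0, 0, 0.2], [0, 0, 0, 0, 0.2]],
  ],
)

```text
clock: 2.02
eef_pos: [0.4457, -0.1131, 0.1515]
tool_rot: [0.999, 0.035, -0.001, -0.0]
ft_force: [0.8, -0.0, 1.0]
grip_width: 0.051
grasp_force: 0.0
```

>>> apply_moves(
  targets=[
    [[0, 0, -0.4, 0, 0.2], [0, 0, -0.4, 0, 0.2], [0, 0, -0.4, 0, 0.2], [0, 0, -0.4, 0, 0.2], [0, 0, -0.4, 0, 0.2], [0, 0, -0.2, 0, 0.2], [0, 0, -0.12, 0, 0.2], [0, 0, 0, 0, 0.2]],
  ],
)

```text
clock: 2.68
eef_pos: [0.4468, -0.1134, 0.0595]
tool_rot: [0.999, 0.035, -0.0, -0.0]
ft_force: [-0.0, 0.1, 0.2]
grip_width: 0.051
grasp_force: 0.0
```

>>> apply_moves(
  targets=[
    [[0, 0, 0, 0, -0.2], [0, 0, 0, 0, -0.4], [0, 0, 0, 0, -0.6], [0, 0, 0, 0, -0.8], [0, 0, 0, 0, -1], [0, 0, 0, 0, -1], [0, 0, 0, 0, -1], [0, 0, 0, 0, -1]],
  ],
)

```text
clock: 3.35
eef_pos: [0.4477, -0.1138, 0.0609]
tool_rot: [0.999, 0.035, 0.001, 0.001]
ft_force: [-1.3, -0.7, 6.5]
grip_width: 0.0237
grasp_force: 58.7
```

>>> apply_moves(
  targets=[
    [[0, 0, 0.08, 0, -1], [0, 0, 0.08, 0, -1], [0, 0, 0.08, 0, -1], [0, 0, 0.08, 0, -1], [0, 0, 0, 0, -1], [0, 0, 0, 0, -1]],
  ],
)

```text
clock: 3.85
eef_pos: [0.4475, -0.1134, 0.0724]
tool_rot: [0.999, 0.035, 0.001, 0.0]
ft_force: [6.2, -0.9, -6.7]
grip_width: 0.0232
grasp_force: 59.1
```

>>> apply_moves(
  targets=[
    [[0, 0, 0.04, 0, -1], [0, 0, 0.03, 0, -1], [0, 0, 0, 0, -1], [0, 0, 0, 0, -1]],
  ],
)

```text
clock: 4.18
eef_pos: [0.4474, -0.1129, 0.0737]
tool_rot: [0.999, 0.035, 0.0, -0.001]
ft_force: [9.3, -0.5, -17.6]
grip_width: 0.0231
grasp_force: 60.9
```

At the stop: force has risen to 17.6 N, well past the 8 N spring. Sliding 68 mm along yard +y.

>>> apply_moves(
  targets=[
    [[-0.006, 0.08, 0, 0, -1], [-0.01, 0.14, 0, 0, -1], [-0.011, 0.16, 0, 0, -1], [-0.011, 0.16, 0, 0, -1], [-0.011, 0.16, 0, 0, -1], [-0.011, 0.16, 0, 0, -1]],
  ],
)

```text
clock: 4.68
eef_pos: [0.4448, -0.0787, 0.0737]
tool_rot: [0.999, 0.035, 0.0, -0.0]
ft_force: [8.4, -1.7, -18.9]
grip_width: 0.0231
grasp_force: 60.9
```

>>> apply_moves(
  targets=[
    [[-0.011, 0.16, 0, 0, -1], [-0.011, 0.16, 0, 0, -1], [-0.011, 0.16, 0, 0, -1], [-0.011, 0.16, 0, 0, -1], [-0.01, 0.13, 0, 0, -1], [-0.005, 0.067, 0, 0, -1], [0, 0, 0, 0, -1], [0, 0, 0, 0, -1]],
  ],
)

```text
clock: 5.35
eef_pos: [0.4424, -0.0445, 0.0737]
tool_rot: [0.999, 0.036, 0.0, -0.001]
ft_force: [9.1, 1.9, -18.8]
grip_width: 0.0232
grasp_force: 60.9
```

```bash
cat > look.py <<'E'
from h import *
import sys
o=get_obs(); print(o["eef_pos"],o["ft_force"],o["grip_width"])
p,d=imaging.camera("top"); cv2.imwrite(f"pics/{sys.argv[1]}.png",cv2.resize(p[60:245,135:355],None,fx=3.2,fy=3.2,interpolation=cv2.INTER_CUBIC))
P=cloud("top",d); Z=P[...,2]; roi=np.zeros(Z.shape,bool); roi[20:245,110:370]=1
grey=(p.max(2).astype(int)-p.min(2)<25)
R=Rot.from_euler('z',4.04,degrees=True).as_matrix()[:2,:2]
def rect(m,z,nm):
    n,l,s,c=cv2.connectedComponentsWithStats(m.astype(np.uint8))
    for i in range(1,n):
        if s[i,4]<60: continue
        k=max(cv2.findContours((l==i).astype(np.uint8),0,1)[0],key=cv2.contourArea)[:,0]
        q=cv2.minAreaRect((pts("top",k,z=z)[:,:2]*1000).astype(np.float32))
        w=np.array(q[0]); print(nm,"world",w.round(1),"yard",((w-[564,-2.1])@R).round(1),np.round(q[1],1),round(q[2],2),"z",np.median(Z[l==i]).round(4))
rect(roi&(Z>.085)&(Z<.125),.1,"roof")
k=roi.copy(); k[:200]=0
rect(k&(Z>.05)&(Z<.1),.071,"knob")
E
python3 look.py s1
```

```text
[ 0.4424105  -0.04447121  0.07368641] [  9.07390561   1.88767374 -18.77833907] 0.023164882488786207
roof world [711.3 100.8] yard [154.2  92.3] [40.2 77.5] 85.39 z 0.0899
roof world [ 712.3 -153.4] yard [ 137.3 -161.4] [28.5 31.3] 47.31 z 0.103
roof world [684.1 189.6] yard [133.3 182.8] [43.4 44.9] 24.24 z 0.1037
roof world [570.1   0.6] yard [6.3 2.3] [137.9  57.3] 1.91 z 0.1066
roof world [597.2 -67. ] yard [ 28.5 -67.1] [81.4 58.2] 4.06 z 0.1071
roof world [ 580.9 -136.4] yard [   7.4 -135.1] [102.4  58.7] 4.04 z 0.1072
```

>>> apply_moves(
  targets=[
    [[0, -0.01, -0.05, 0, -1], [0, 0, -0.06, 0, -1], [0, 0, -0.06, 0, -1], [0, 0, -0.06, 0, -1], [0, 0, -0.06, 0, -1], [0, 0, -0.06, 0, -1], [0, 0, -0.04, 0, -1], [0, 0, 0, 0, -1]],
  ],
)

```text
clock: 6.07
eef_pos: [0.4427, -0.0458, 0.0609]
tool_rot: [0.999, 0.035, 0.001, -0.0]
ft_force: [2.2, 0.1, 4.9]
grip_width: 0.0233
grasp_force: 63.1
```

Pin appears to have dropped: height is back to 0.0609 with 67.7 mm of travel. Releasing and retracting up to check.

>>> apply_moves(
  targets=[
    [[0, 0, 0, 0, -0.6], [0, 0, 0, 0, -0.2], [0, 0, 0, 0, 0.2], [0, 0, 0, 0, 0.2], [0, 0, 0, 0, 0.2], [0, 0, 0.3, 0, 0.2], [0, 0, 0.6, 0, 0.2], [0, 0, 0.9, 0, 0.2]],
  ],
)

```text
clock: 6.73
eef_pos: [0.4386, -0.0456, 0.1293]
tool_rot: [0.999, 0.035, -0.004, -0.001]
ft_force: [0.7, -0.5, -0.1]
grip_width: 0.0513
grasp_force: 0.0
```

>>> apply_moves(
  targets=[
    [[-0.5, 0, 0.9, 0, 0.2], [-0.9, 0, 0, 0, 0.2], [-0.9, 0, 0, 0, 0], [-0.9, 0, 0, 0, -0.5], [-0.9, 0, 0, 0, -1], [0, 0, 0, 0, -1], [0, 0, 0, 0, -1]],
  ],
)

```text
clock: 7.32
eef_pos: [0.2759, -0.0458, 0.1673]
tool_rot: [0.999, 0.035, -0.0, 0.0]
ft_force: [1.1, -0.3, 1.3]
grip_width: 0.0001
grasp_force: 0.0
```

```bash
python3 look.py s2
```

```text
[ 0.27588915 -0.04576674  0.16725763] [ 1.12040511 -0.30870029  1.26524245] 7.558149145423891e-05
roof world [710.8  99.9] yard [153.6  91.4] [45.3 78.3] 81.2 z 0.0897
roof world [ 712.  -152.5] yard [ 137.1 -160.5] [29.5 31.5] 58.27 z 0.1028
roof world [684.  190.9] yard [133.3 184.1] [42.3 42.5] 24.24 z 0.1048
roof world [568.8  -2. ] yard [ 4.8 -0.3] [142.2  58.3] 4.03 z 0.107
roof world [576.5 -69.6] yard [  7.7 -68.2] [123.   58.6] 4.06 z 0.1071
roof world [ 580.8 -137.4] yard [   7.2 -136.2] [102.8  59.5] 3.92 z 0.107
knob world [442.3 -45. ] yard [-124.4  -34.2] [23.5 23.4] 1.34 z 0.07
```

View pics/s2.png

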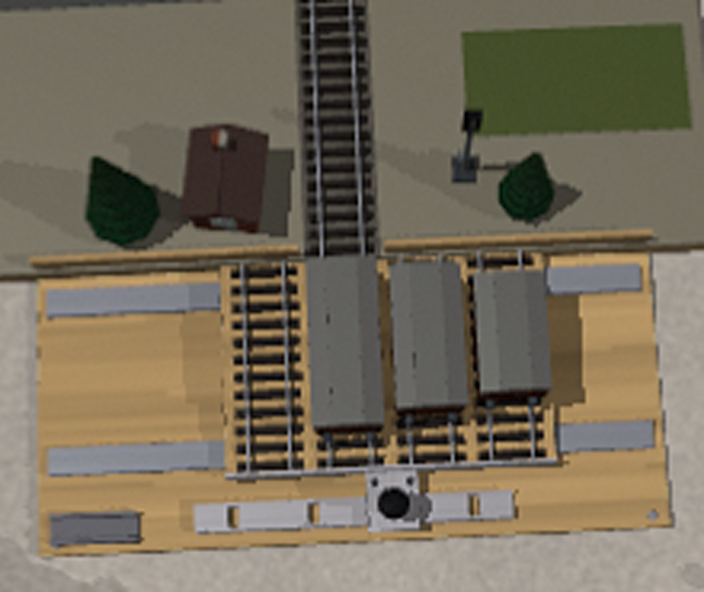

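The picture shows the long van's road in line with the exit at (340,250), and the pin home with the knob top at z 0.070 as at the start. The other two vans sit on their roads. Next I'll bring the shut fingers behind the van.

>>> apply_moves(
  targets=[
    [[0.5, 0.116, 0, 0, -1], [0.7, 0.116, 0, 0, -1], [0.7, 0.116, 0, 0, -1], [0.7, 0.116, 0, 0, -1], [0.7, 0.116, 0, 0, -1], [0.7, 0.115, 0, 0, -1], [0.5, 0.115, 0, 0, -1], [0.33, 0.115, 0, 0, -1]],
  ],
)

```text
clock: 8.03
eef_pos: [0.475, -0.0084, 0.1667]
tool_rot: [0.999, 0.036, 0.001, 0.0]
ft_force: [0.3, 0.2, -1.1]
grip_width: -0.0001
grasp_force: 0.0
```

>>> apply_moves(
  targets=[
    [[0, 0, 0, 0, -1], [0, 0, -0.4, 0, -1], [0, 0, -0.5, 0, -1], [0, 0, -0.5, 0, -1], [0, 0, -0.4, 0, -1], [0, 0, -0.2, 0, -1], [0, 0, 0, 0, -1], [0, 0, 0, 0, -1]],
  ],
)

```text
clock: 8.7
eef_pos: [0.4711, -0.0089, 0.0873]
tool_rot: [0.999, 0.035, -0.0, 0.0]
ft_force: [0.2, 0.0, 0.4]
grip_width: 0.0
grasp_force: 0.0
```

>>> apply_moves(
  targets=[
    [[0.1, 0.007, 0, 0, -1], [0.1, 0.007, 0, 0, -1], [0.1, 0.007, 0, 0, -1], [0.1, 0.007, 0, 0, -1], [0.1, 0.007, 0, 0, -1], [0.1, 0.007, 0, 0, -1], [0.12, 0.008, 0, 0, -1], [0.14, 0.01, 0, 0, -1]],
  ],
)

```text
clock: 9.37
eef_pos: [0.5059, -0.0064, 0.0875]
tool_rot: [0.999, 0.035, -0.0, 0.0]
ft_force: [0.0, -1.0, 0.4]
grip_width: -0.0003
grasp_force: 0.1
```

>>> apply_moves(
  targets=[
    [[0.15, 0.011, 0, 0, -1], [0.15, 0.011, 0, 0, -1], [0.15, 0.011, 0, 0, -1], [0.15, 0.011, 0, 0, -1], [0.15, 0.011, 0, 0, -1], [0.15, 0.01, 0, 0, -1], [0.15, 0.01, 0, 0, -1], [0.15, 0.01, 0, 0, -1]],
  ],
)

```text
clock: 10.03
eef_pos: [0.5541, -0.003, 0.0874]
tool_rot: [0.999, 0.035, -0.0, -0.0]
ft_force: [-0.8, 0.2, 0.6]
grip_width: -0.0002
grasp_force: 0.1
```

```bash
python3 look.py s3
```

```text
[ 0.5540896  -0.00300861  0.08741765] [-0.82770091  0.22972405  0.58932849] -0.000202257026412213
roof world [711.6 101.6] yard [154.6  93.1] [37.5 77.2] 82.88 z 0.0904
roof world [ 711.7 -152.3] yard [ 136.7 -160.2] [29.5 32.3] 58.27 z 0.1024
roof world [686.4 192. ] yard [135.7 185. ] [37.2 42.5] 24.24 z 0.1054
roof world [577.  -76.6] yard [  7.7 -75.2] [123.   44.6] 4.06 z 0.1075
roof world [ 580.3 -137.5] yard [   6.7 -136.2] [103.9  59.4] 4.16 z 0.107
```

View pics/s3.png

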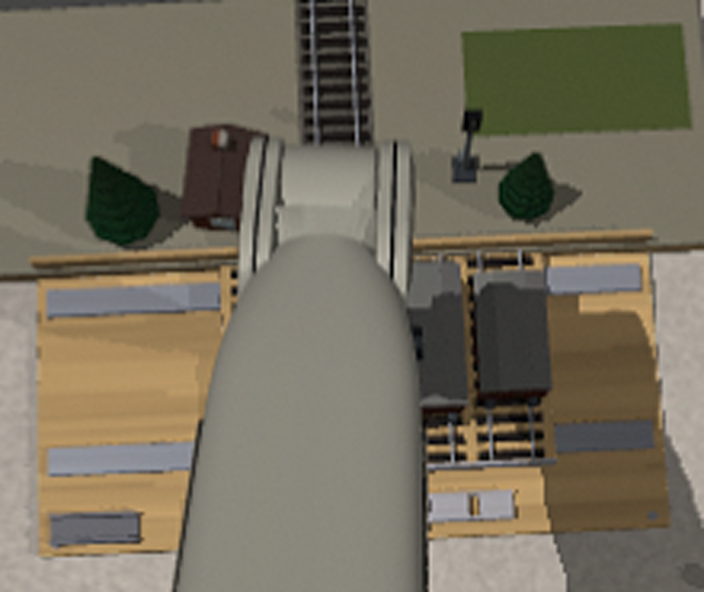

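The arm hides the van in the top view, while the two other vans are unmoved at (435,340) and (510,335). I'll check with the scene camera.

Run:
```python
from h import *
p,d=imaging.camera("scene"); cv2.imwrite("pics/s4.png",cv2.resize(p[150:350,150:390],None,fx=3,fy=3,interpolation=cv2.INTER_CUBIC))
```

```text
(no output)
```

View pics/s4.png

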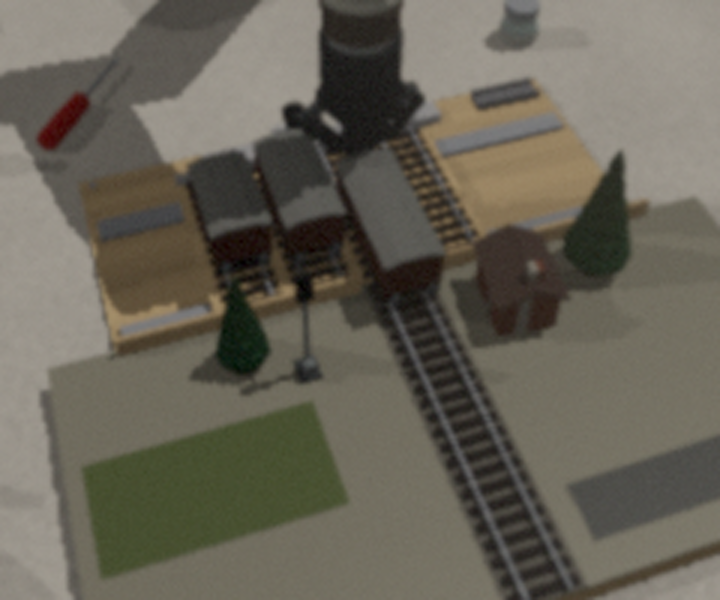

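The van is upright on the rails, crossing onto the exit track at (405,275). I'll continue the push.

>>> apply_moves(
  targets=[
    [[0.1, 0.007, 0, 0, -1], [0.15, 0.011, 0, 0, -1], [0.15, 0.011, 0, 0, -1], [0.15, 0.011, 0, 0, -1], [0.15, 0.011, 0, 0, -1], [0.15, 0.01, 0, 0, -1], [0.15, 0.01, 0, 0, -1], [0.15, 0.01, 0, 0, -1]],
  ],
)

```text
clock: 10.8
eef_pos: [0.6002, 0.0003, 0.0875]
tool_rot: [0.999, 0.035, 0.0, -0.0]
ft_force: [-0.6, 0.8, 0.5]
grip_width: 0.0003
grasp_force: 0.1
```

>>> apply_moves(
  targets=[
    [[0.15, 0.011, 0, 0, -1], [0.15, 0.011, 0, 0, -1], [0.15, 0.011, 0, 0, -1], [0.15, 0.011, 0, 0, -1], [0.15, 0.011, 0, 0, -1], [0.15, 0.01, 0, 0, -1], [0.15, 0.01, 0, 0, -1], [0.15, 0.01, 0, 0, -1]],
  ],
)

```text
clock: 11.47
eef_pos: [0.6481, 0.0036, 0.0875]
tool_rot: [0.999, 0.035, -0.0, -0.0]
ft_force: [-0.9, -0.1, -0.4]
grip_width: -0.0003
grasp_force: 0.1
```

>>> apply_moves(
  targets=[
    [[0.15, 0.011, 0, 0, -1], [0.15, 0.011, 0, 0, -1], [0.15, 0.011, 0, 0, -1], [0.13, 0.009, 0, 0, -1], [0.1, 0.007, 0, 0, -1], [0.06, 0.004, 0, 0, -1], [0, 0, 0, 0, -1], [0, 0, 0, 0, -1]],
  ],
)

```text
clock: 12.13
eef_pos: [0.6771, 0.0056, 0.0874]
tool_rot: [0.999, 0.035, -0.0, 0.0]
ft_force: [-0.3, -0.4, 0.8]
grip_width: 0.0001
grasp_force: 0.0
```

Back off along the track, then up and away.

>>> apply_moves(
  targets=[
    [[-0.2, -0.014, 0, 0, -1], [-0.3, -0.021, 0, 0, -1], [0, 0, 0.5, 0, -1], [0, 0, 0.8, 0, -1], [0, 0, 0.9, 0, -1], [-0.5, 0, 0.5, 0, -1], [-0.9, 0, 0, 0, -1], [-0.9, 0, 0, 0, -1]],
  ],
)

```text
clock: 12.8
eef_pos: [0.5657, 0.0042, 0.1975]
tool_rot: [0.999, 0.035, 0.003, 0.0]
ft_force: [-0.2, -0.1, 1.2]
grip_width: 0.0003
grasp_force: 0.0
```

>>> apply_moves(
  targets=[
    [[-0.9, 0, 0, 0, -1], [-0.9, 0, 0, 0, -1], [-0.9, 0, 0, 0, -1], [-0.9, 0, 0, 0, -1], [-0.9, 0, 0, 0, -1], [-0.9, 0, 0, 0, -1], [-0.9, 0, 0, 0, -1], [0, 0, 0, 0, -1]],
  ],
)

```text
clock: 13.47
eef_pos: [0.3052, 0.0042, 0.1943]
tool_rot: [0.999, 0.035, -0.003, -0.0]
ft_force: [-0.7, 0.7, -0.1]
grip_width: 0.0001
grasp_force: 0.0
```

```bash
python3 look.py s5
python3 - <<'E'
from h import *
p,d=imaging.camera("top");P=cloud("top",d);print(get_obs()["clock"])
E
```

```text
[0.30515676 0.00420723 0.19432713] [-0.72042912  0.70423389 -0.07465383] 5.470784467871886e-05
roof world [754.9  11.4] yard [191.4   0. ] [144.3  58.7] 3.92 z 0.1063
roof world [711.2 103. ] yard [154.2  94.5] [42.9 77.8] 88.2 z 0.0901
roof world [ 712.  -152.5] yard [ 137.1 -160.5] [29.5 31.5] 58.27 z 0.1029
roof world [684.  189.1] yard [133.2 182.3] [39.5 45.2] 33.95 z 0.104
roof world [576.5 -69.6] yard [  7.7 -68.2] [123.   58.6] 4.06 z 0.1072
roof world [ 580.3 -137.4] yard [   6.7 -136.1] [103.9  59.7] 4.16 z 0.107
knob world [442.3 -45. ] yard [-124.4  -34.2] [23.5 23.4] 1.34 z 0.07
13.5667
```

View pics/s5.png

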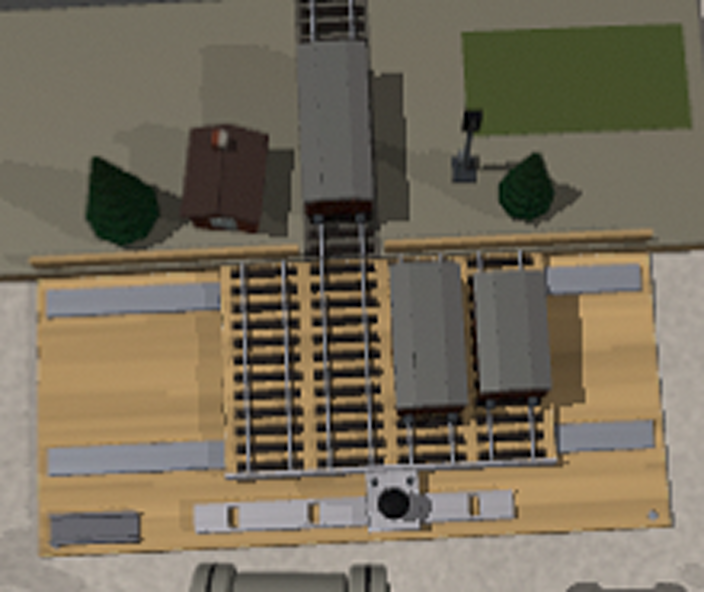

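The van sits upright on the exit track at (337,125) with its rear buffers at yard x ≈ 116 mm, past the traverser's end at 92 mm. Everything else is undisturbed and the pin is home.

```bash
python3 -c "
from workcell import order
print(order.job_done())"
```

```text
the job is handed in; nothing more can be done
None
```

I brought the longest van out onto the exit track, upright on its wheels with its rear buffers about 24 mm past the traverser's rails; the pin is home, the other two vans are still on their roads, and I handed the job in at about 13.6 s.

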